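Tip the chute until the banana tray just slides

ROBOT

A 6-joint arm with a two-finger parallel gripper is mounted at the origin on the work surface. World frame = base frame: x ahead of the robot, y to its left, z up, the work surface at z = 0. Lengths are in m, angles in rad, forces in N, time in s.
With the tool pointing down it reaches from about 0.325 to 0.775 m from the base axis. Payload 5.5 kg.
Tool frame: the origin (TCP) lies between the finger pads; the fingertips stand 8 mm ahead of it and the grasp point (between the pads) lies 11 mm behind it; x points along the fingers, y is the direction in which the jaws open and shut, and the axes are right-handed (so a half turn about x gives the same grasp; the last joint's range is limited). The gripper opens to 88 mm and grips with 3 to 60 N. Pads are 20 mm wide; open, the fingers measure 115 mm over their backs; the gripper's body (75 mm by 178 mm) begins 61 mm behind the grasp point.
Start: joints at [-1.303, 0.091, 1.231, -0, 1.82, -0.057], TCP at [0.191, -0.569, 0.231] pointing down, gripper open.
Joint ranges: [-2.87, 2.87], [-0.86, 2.18], [0.17, 2.46], [-1.51, 4.65], [0.06, 2.69], [-2.65, 2.65]. Speed limits (rad/s): [2.57, 2.57, 3.01, 3.14, 3.14, 3.14].

INTERFACE

Orientations are given as a unit quaternion [x, y, z, w].
In Python, from cell import env, imaging gives the robot as it stands. The module is installed in compiled form; this text tells all that it offers.
- The arm moves only by the tool jog_arm, never from a script. Its argument "deltas" is a list of rows, each a list of 2 entries, a list of its own where there are three numbers: the shift along the tool's x, y, z in mm, then the turn, a rotation vector about the tool's x, y, z in degrees. In form: [[[dx, dy, dz], [wx, wy, wz]], ...]. A call has 1 to 10 rows; each row is the pose to reach, as a shift and turn from the pose measured when the call began, along the tool's axes at that moment; what a row does not reach only later rows make up. A row lasts 1/8 s, in which the tool goes at most 62.5 mm and 10.7 degrees, less where a joint would pass 70% of its speed; a pose out of reach is approached as far as the arm can. A call with a gripper value outside its range is refused whole. "jaw" is the finger opening in mm, from 0 to 87.8, set as the call begins (left out, the last holds). The fingers move at their own pace and stop on an object; the grip force is fixed at half the most. Time passes only in rows, so rows that repeat a pose let the fingers close. It gives the time, the measured TCP pose, the force and the opening at its end, in the units of the state.
- env.read_state(): the state, without advancing time (a new reading comes with each control period).
- imaging.get_image(name): name is "scene" or "top" or "wrist"; returns a dict with "image" (420x560x3 uint8, red, green, blue), "fov_y" (degrees; the focal length in pixels is half the picture's height over the tangent of half this angle, whatever the lens; pixels are square), "cx", "cy" (the principal point, pixels), "cam_to_world" (4x4, takes a point from camera to world coordinates). Camera axes: x right, y up, looking along -z (the intrinsics and any distortion apply to the point x, -y, -z); pixel columns grow to the right and rows downward; lengths in m; the calibration is good to about 2 mm. A picture is of the moment at which its call begins. There is no depth.
- env.hand_in(): hands the job in, once; it reports no verdict.
The state is a dict: "time": time; "joints": joint angles; "qvel": joint speeds; "effort": joint torques, N m; "tcp_pos": TCP position; "tcp_rot": TCP orientation; "ft_force": force on the tool from outside, world axes, zero at the start; "torque": the same for the moment, N m; "gripper_width": finger opening in m.
Only numpy, scipy, OpenCV 4.12 (cv2) and the standard library are available. Lean on these libraries where they do the work, as an engineer would, in place of code of your own. Each camera call takes 0.05 s, during which the arm holds its last target. There are 200 camera calls.

TASK

Lift the chute slowly by its sprung crossbar just until the tray of bananas starts to slide, and hold the chute still at that angle while the tray glides gently down to rest against the end stop. Then lower the chute, press it fully home onto its frame and let go. Keep the pull or push on the crossbar under 25 N, do not touch the tray and leave the other things on the bench alone.

Things in the scene. Friction and masses are not known exactly. Their poses are not given: they have to be found in the camera images.
- base: The chute's low wooden frame, fixed to the table, about 350 mm long (y) and 150 mm wide (x); origin on the table under its middle. Its +y points to the crossbar end, the hinge is 170 mm towards -y. It carries the chute: a plywood bed 340 x 150 mm with wooden side rails (126 mm apart inside, 28 mm high), its upper face 57 mm above the table when home.
- stop_face (a point): Mid-width at the foot of the inner face of the end stop, a 36 mm high wooden cross-piece closing the chute's hinged end; on the upper face of the bed. It turns with the chute: y runs up the bed, from the stop to the crossbar; x across; z square to the bed.
- hinge_mid (a point): Middle of the chute's hinge axis, which runs along x: 12 mm beyond stop_face (-y) and 12 mm below it, 45 mm above the table. Turns with the chute, axes as stop_face.
- bar_mid (a point): Middle of the lifting crossbar: a level round steel bar along x, 14 mm thick, 120 mm clear between the two upright guide rods that carry it just beyond the open end of the bed; 100 mm above the table when home and unloaded, free air below. It is then 380 mm along y and 55 mm along z from hinge_mid. Pinched from above by its +y and -y sides, it turns in the fingers.
- bar (a joint): The crossbar's travel on its springs, m, square to the bed: 0 unloaded, positive pulled up, negative pressed down, stops at 0.021 either way. 1.5 N per mm, so it shows the pull or push; over 0.017 (25 N) is forcing it.
- chute (a joint): Chute angle, rad: 0 home (a hard stop), up to 0.75 as the crossbar is lifted. The stiff hinge stays where it is left: raising takes about 10 to 13 N at the bar (it springs up 7 to 9 mm first), lowering 3 to 6 N down, so the bed lags the bar and must be pressed to seat. Home means within 0.004. The tray's slip angle differs each time, about 0.2 to 0.35: watch the tray to find it.
- tray_centre (a point): Centre, half-way up, of the loose wooden tray, 106 mm wide (x), 120 long (y), 34 high, with three green bananas rising to 60 mm; about 0.3 kg. Starts 208 to 248 mm from stop_face along y; 60 mm against the stop. At 0.01 rad past its slip angle it glides down in about 2 s; more than 0.03 past, it shoots down too fast (over 0.35 m/s).
- tray: The tray itself; origin under its centre, on the bed; axes as the chute's at the start.
- tape: Bystander: cardboard ring, 90 mm across, 25 mm high, near the chute on the robot's side. Origin under its centre.
- weight: Bystander: brass cylinder, 40 mm across, 45 mm high, close beyond the chute. Origin under its centre.
- punnet: Bystander: empty wooden open box 110 x 150 x 45 mm, at the left. Origin under its centre.
- finger: Bystander: a single green banana, about 190 mm long, lying at the left. Origin at its middle on the table.
- mug: Bystander: white mug, 76 mm across, 90 mm high, at the right. Origin under its centre.
- scraper: Bystander: a spatula lying on the table at the right. Origin on the table.
- spray: Bystander: green bottle, 60 mm across, 150 mm high, beyond the chute near its hinged end. Origin under its centre.

How it is judged:
By the outcome, as a careful person would: the job done as asked, in the order asked, and still so for the second after the job is handed in, with the robot touching nothing.
It also fails if it takes over 58 s, if anything falls off the work surface, if the arm or the gripper's body presses on something with over 40 N, if the wrist force passes 120 N, or if a joint passes its speed limit or range.

## Working session

There is one attempt and no reset: what is moved stays moved. The work goes in short steps, Python scripts to look and compute and a tool call to move; the robot and the scene stay as the last step left them, time stands still between calls to the robot, and variables do not carry over. Pictures are saved under pics/ and viewed, about 8 in all and at most 12, crops included, and the job is handed in when it is done.

Besides the shell and the picture viewer there is one more tool, called after ">>>" by a JSON object that holds its "op" and its "data", one argument or row to a line. jog_arm: Moves the arm, as the interface text tells. Its arguments: {"type":"object","properties":{"deltas":{"type":"array"},"jaw":{"type":"number"}},"required":["deltas"]}

```bash
mkdir -p pics; python3 - <<'E'
from cell import env, imaging
import cv2, numpy as np
for n in ("scene","top"):
    d=imaging.get_image(n); cv2.imwrite(f"pics/{n}0.png",d["image"][:,:,::-1])
    print(n,d["fov_y"],d["cx"],d["cy"],np.round(d["cam_to_world"],4).tolist(),[k for k in d])
s=env.read_state();print(s)
E
```

```text
scene 45.7981131233427 281.35151619872005 211.8009057989729 [[-0.5294, -0.7335, 0.4263, 1.1291], [0.8483, -0.4516, 0.2764, 0.3282], [-0.0102, 0.508, 0.8613, 1.2033], [0.0, 0.0, 0.0, 1.0]] ['image', 'fov_y', 'cx', 'cy', 'cam_to_world']
top 48.25687649919692 288.1279351964169 207.35489852997483 [[-0.0002, 0.9984, -0.0568, 0.4781], [-0.9999, 0.0006, 0.0135, -0.0078], [0.0135, 0.0568, 0.9983, 1.4571], [0.0, 0.0, 0.0, 1.0]] ['image', 'fov_y', 'cx', 'cy', 'cam_to_world']
{'time': 0.1, 'joints': array([-1.30269767e+00,  9.17921497e-02,  1.23177832e+00, -4.92502919e-06,
        1.81982360e+00, -5.67176902e-02]), 'qvel': array([-0.00196919, -0.003709  , -0.00230804, -0.00313673, -0.00222887,
       -0.00078393]), 'effort': array([ 3.71029353e-03, -4.47859848e+01, -4.07568598e+01,  7.02475500e-02,
        2.85146304e-02, -1.21297121e-04]), 'tcp_pos': array([ 0.19139724, -0.56837414,  0.22960756]), 'tcp_rot': array([-0.69773271, -0.11496844,  0.69787044, -0.11370211]), 'ft_force': array([-0.08497508, -0.36210794, -0.89233074]), 'torque': array([ 0.03489048,  0.02895555, -0.07595653]), 'gripper_width': 0.08799058805080606}
```

View pics/scene0.png

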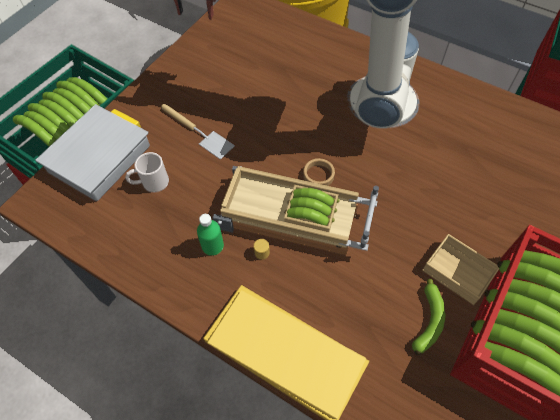

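View pics/top0.png

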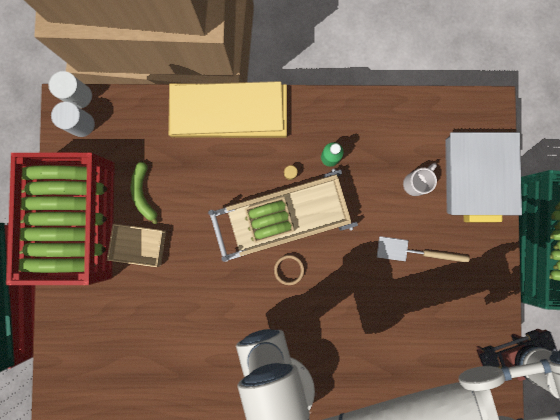

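Both views agree. In top, the chute runs from its hinged end at about (345,200) to the crossbar between (215,213) and (228,258). The tray is at about (270,220), the tape at (289,270) and the weight at (291,172). Next I'll enlarge this area.

```bash
python3 - <<'E'
import cv2, numpy as np
t=cv2.imread("pics/top0.png")[160:280,200:370]; s=cv2.imread("pics/scene0.png")[160:260,210:390]
a=cv2.resize(t,(680,480),interpolation=cv2.INTER_CUBIC)
cv2.imwrite("pics/c0.png",a)
E
```

```text
(no output)
```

View pics/c0.png

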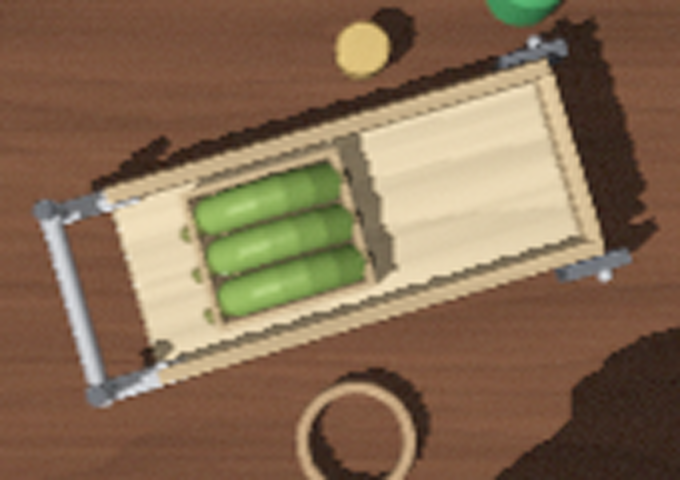

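The crop shows the bar from crop (52,225) to (97,382), middle about (75,304). The stop's top outer corners are at (548,65) and (603,247). Tray corners are about (190,190), (335,155), (375,280) and (218,325).

```bash
cat > h.py <<'E'
import numpy as np
from scipy.spatial.transform import Rotation as R
from cell import env, imaging
def ray(d,u,v,z):
    f=210/np.tan(np.radians(d["fov_y"]/2)); M=np.array(d["cam_to_world"])
    r=M[:3,:3]@np.array([(u-d["cx"])/f,-(v-d["cy"])/f,-1]); o=M[:3,3]
    return o+r*(z-o[2])/r[2]
def proj(d,p):
    f=210/np.tan(np.radians(d["fov_y"]/2)); M=np.array(d["cam_to_world"])
    c=M[:3,:3].T@(np.asarray(p)-M[:3,3]); return np.array([d["cx"]-f*c[0]/c[2],d["cy"]+f*c[1]/c[2]])
E
python3 - <<'E'
from h import *
d=imaging.get_image("top")
P=lambda x,y,z:ray(d,200+x/4,160+y/4,z)
b1,b2=P(52,225,.107),P(97,382,.107); s1,s2=P(548,65,.093),P(603,247,.093)
print(b1,b2,np.linalg.norm(b1-b2)); print(s1,s2,np.linalg.norm(s1-s2))
bm=(b1+b2)/2; sm=(s1+s2)/2; ax=(bm-sm)[:2]
print("bar mid",bm,"len",np.linalg.norm(ax),"axis deg",np.degrees(np.arctan2(ax[1],ax[0])),"barperp",np.degrees(np.arctan2(*(b1-b2)[1::-1])))
print("tray",[P(*q,.085).round(3) for q in((190,190),(335,155),(375,280),(218,325))])
s=env.read_state(); print(R.from_quat(s["tcp_rot"]).as_matrix().round(3))
d=imaging.get_image("scene"); print("scene px of bar",proj(d,b1-[0,0,.007]),proj(d,b2-[0,0,.007]))
E
```

```text
[0.52912943 0.18994576 0.107     ] [0.41672474 0.15680685 0.107     ] 0.1171878863356388
[ 0.64703149 -0.16948386  0.093     ] [ 0.51375688 -0.20880811  0.093     ] 0.1389550952756189
bar mid [0.47292708 0.1733763  0.107     ] len 0.3781158399897193 axis deg 106.51207493258379 barperp 16.42646203576275
tray [array([0.556, 0.093, 0.085]), array([ 0.581, -0.014,  0.085]), array([ 0.49 , -0.043,  0.085]), array([0.457, 0.072, 0.085])]
[[-0.     0.319 -0.948]
 [ 0.001 -0.948 -0.319]
 [-1.    -0.002 -0.   ]]
scene px of bar [365.8764177  234.96594929] [374.16200078 196.73515879]
```

>>> {"op": "jog_arm", "data": {
  "deltas": [
    [[0, -31, -25], [0, 0, 0]],
    [[0, -77, -64], [0, 0, 0]],
    [[0, -124, -102], [0, 0, 0]],
    [[0, -170, -140], [0, 0, 0]],
    [[0, -216, -178], [0, 0, 0]],
    [[0, -263, -216], [0, 0, 0]],
    [[0, -309, -254], [0, 0, 0]],
    [[0, -355, -292], [0, 0, 0]],
    [[0, -402, -330], [1, 0, 0]],
    [[0, -448, -368], [2, 0, 0]]
  ],
  "jaw": 44
}}

```text
time: 1.45
tcp_pos: [0.3975, -0.0245, 0.2306]
tcp_rot: [0.7, 0.102, -0.699, 0.102]
ft_force: [0.3, -1.0, -0.1]
gripper_width: 0.0436
```

>>> {"op": "jog_arm", "data": {
  "deltas": [
    [[6, -45, -35], [0, 0, 0]],
    [[12, -90, -69], [0, 0, 0]],
    [[20, -130, -100], [0, 0, 0]],
    [[26, -155, -119], [0, 0, 0]],
    [[30, -168, -129], [0, 0, 0]],
    [[30, -168, -129], [0, 0, 0]],
    [[30, -168, -129], [0, 0, 0]]
  ]
}}

```text
time: 2.33
tcp_pos: [0.4732, 0.1723, 0.2013]
tcp_rot: [0.7, 0.102, -0.699, 0.101]
ft_force: [0.2, 0.3, -0.6]
gripper_width: 0.044
```

```bash
python3 - <<'E'
from h import *
import cv2
d=imaging.get_image("wrist"); cv2.imwrite("pics/w1.png",d["image"][:,:,::-1])
print(d["fov_y"],d["cx"],d["cy"],np.round(d["cam_to_world"],3).tolist())
s=env.read_state(); print(s["tcp_pos"],s["joints"],s["ft_force"]);print(R.from_quat(s["tcp_rot"]).as_matrix().round(3))
print("pred bar",proj(d,[.473,.173,.1]))
E
```

```text
60.58291692393212 274.1856226577455 209.3099240909246 [[0.284, 0.919, 0.272, 0.548], [-0.959, 0.272, 0.082, 0.195], [0.001, -0.284, 0.959, 0.354], [0.0, 0.0, 0.0, 1.0]]
[0.47325546 0.17226824 0.20149118] [ 2.81301719e-01 -1.74431801e-01  1.54046208e+00  3.54282177e-04
  1.77378857e+00  1.56433133e+00] [ 0.6124841  -0.20991182  0.4248727 ]
[[ 0.002  0.284 -0.959]
 [ 0.001 -0.959 -0.284]
 [-1.    -0.    -0.002]]
pred bar [273.11983011 212.29842901]
```

View pics/w1.png

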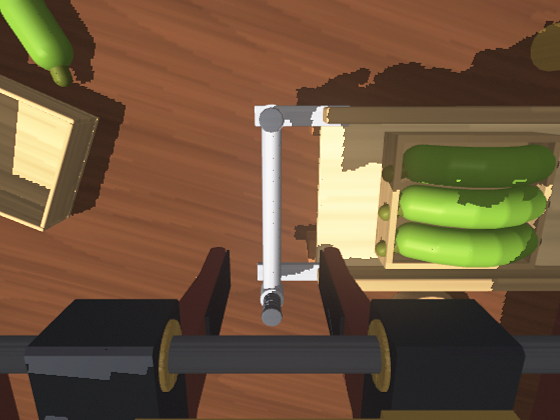

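The wrist view shows the bar vertical at column about 271, between the fingers (220 and 330). The guide rods' tops are at (271,118) and (272,316), and the bed end is at column 318.

```bash
python3 - <<'E'
from h import *
d=imaging.get_image("wrist")
e=np.array([.959,.284,0]);b=np.array([.473,.173,.1])
for k in(.06,-.06): print(proj(d,b+k*e))
for v in (125,160,200,240,280): print(ray(d,271.5,v,.1))
E
```

```text
[272.90327359 129.47514982]
[273.10085767 285.23323625]
[0.53316549 0.19182395 0.1       ]
[0.50992788 0.185003   0.1       ]
[0.48174601 0.17673076 0.1       ]
[0.45166321 0.16790054 0.1       ]
[0.41948045 0.15845391 0.1       ]
```

>>> {"op": "jog_arm", "data": {
  "deltas": [
    [[25, -1, 0], [0, 0, 0]],
    [[55, -2, 0], [0, 0, 0]],
    [[80, -2, 0], [0, 0, 0]],
    [[98, -2, 0], [0, 0, 0]],
    [[108, -2, 0], [0, 0, 0]],
    [[112, -2, 0], [0, 0, 0]],
    [[112, -2, 0], [0, 0, 0]]
  ],
  "jaw": 44
}}

```text
time: 3.3
tcp_pos: [0.4732, 0.1744, 0.09]
tcp_rot: [0.701, 0.102, -0.699, 0.101]
ft_force: [0.2, 0.9, 0.1]
gripper_width: 0.0438
```

>>> {"op": "jog_arm", "data": {
  "deltas": [
    [[0, 0, 0], [0, 0, 0]],
    [[0, 0, 0], [0, 0, 0]],
    [[0, 0, 0], [0, 0, 0]],
    [[0, 0, 0], [0, 0, 0]],
    [[0, 0, 0], [0, 0, 0]],
    [[0, 0, 0], [0, 0, 0]]
  ],
  "jaw": 8
}}

```text
time: 4.05
tcp_pos: [0.4732, 0.1745, 0.0901]
tcp_rot: [0.701, 0.102, -0.699, 0.101]
ft_force: [0.3, 1.3, -0.4]
gripper_width: 0.0131
```

```bash
python3 - <<'E'
from h import *
import cv2
d=imaging.get_image("scene"); cv2.imwrite("pics/s2.png",cv2.resize(d["image"][130:280,180:420,::-1],None,fx=3,fy=3))
d=imaging.get_image("top"); cv2.imwrite("pics/t2.png",cv2.resize(d["image"][160:280,190:360,::-1],None,fx=3,fy=3))
s=env.read_state(); print(s["tcp_pos"],s["ft_force"],s["gripper_width"])
E
```

```text
[0.4732266  0.17453565 0.09014438] [ 0.43689281  2.29546286 -0.20285985] 0.013172820707713348
```

View pics/s2.png

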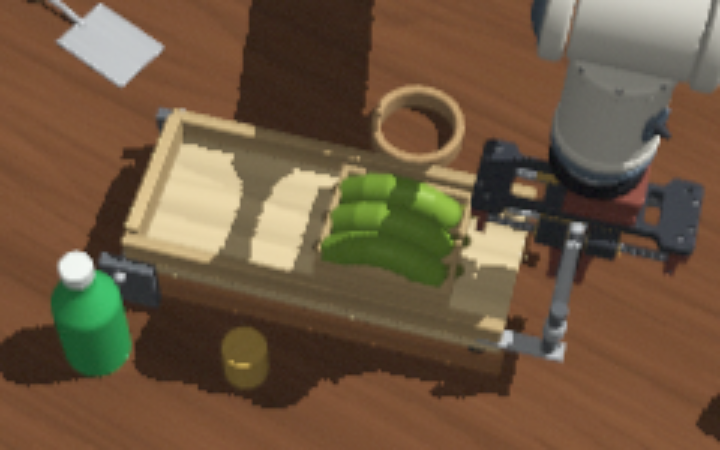

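The grip is on the bar (opening 13.2 mm), and nothing else is touched. In the crop the tray sits at about x 320–470. I'll lift slowly along the arc.

>>> {"op": "jog_arm", "data": {
  "deltas": [
    [[-3, 0, 0], [0, 0, 0]],
    [[-6, 0, 0], [0, 0, 0]],
    [[-9, 0, 0], [0, 0, 0]],
    [[-12, 0.6, 0], [0, 0, 0]],
    [[-15.5, 1.3, 0], [0, 0, 0]],
    [[-19, 2, 0], [0, 0, 0]],
    [[-23, 2.8, 0], [0, 0, 0]],
    [[-27, 3.6, 0], [0, 0, 0]],
    [[-31, 4.5, 0], [0, 0, 0]],
    [[-35, 5.4, 0], [0, 0, 0]]
  ]
}}

```text
time: 5.4
tcp_pos: [0.4743, 0.17, 0.1229]
tcp_rot: [0.7, 0.102, -0.699, 0.101]
ft_force: [5.8, 5.2, -13.9]
gripper_width: 0.0133
```

```bash
cat > look.py <<'E'
import sys; from h import *
import cv2
d=imaging.get_image("top"); im=d["image"]; np.save("pics/last.npy",im)
if len(sys.argv)>1: cv2.imwrite(sys.argv[1],cv2.resize(im[150:290,180:380,::-1],None,fx=4,fy=4))
hsv=cv2.cvtColor(im,cv2.COLOR_RGB2HSV); m=cv2.inRange(hsv,(32,90,40),(60,255,255))
roi=np.zeros_like(m); roi[180:255,225:350]=1; m*=roi
v,u=np.nonzero(m); c=[u.mean(),v.mean()]
s=env.read_state(); p=s["tcp_pos"]
g=p+[0,0,.011]; # grasp point = bar
q=s["ft_force"][2]/-1500. if len(sys.argv)<9 else 0
H=np.array([.473,.174])-.380*np.array([-.284,.959])
U=(g[:2]-H)@np.array([-.284,.959]); Z=g[2]-.046
th=np.arctan2(Z,U); r=np.hypot(U,Z)
# r^2=380^2+(55+q)^2 weak; use q from force
for qq in (q,.008): print("theta(q=%.4f)=%.4f"%(qq,th-np.arctan2(.055+qq,.380)),end="  ")
# tray banana position along bed: ray from bananas onto tilted plane
a=th-np.arctan2(.055+q,.380)
f=210/np.tan(np.radians(d["fov_y"]/2)); M=np.array(d["cam_to_world"]); o=M[:3,3]
rr=M[:3,:3]@np.array([(c[0]-d["cx"])/f,-(c[1]-d["cy"])/f,-1])
ax=np.array([-.284*np.cos(a),.959*np.cos(a),np.sin(a)]); n=np.array([.284*np.sin(a),-.959*np.sin(a),np.cos(a)])
h0=np.array([H[0],H[1],.045]); P=o+rr*((h0+n*.062-o)@n)/(rr@n)
print("t=%.2f F="%s["time"],s["ft_force"].round(1),"w=%.4f"%s["gripper_width"],"px",np.round(c,2),len(u),"tray y from stop %.4f"%((P-h0)@ax-.012))
E
python3 look.py
```

```text
theta(q=0.0078)=0.0676  theta(q=0.0080)=0.0670  t=5.45 F= [  4.9   4.7 -11.7] w=0.0132 px [270.2  219.11] 1088 tray y from stop 0.2166
```

>>> {"op": "jog_arm", "data": {
  "deltas": [
    [[-4, 1, -0.2], [0, 0, 0]],
    [[-8, 2, -0.4], [0, 0, 0]],
    [[-12, 3.1, -0.6], [0, 0, 0]],
    [[-16, 4.3, -0.6], [0, 0, 0]],
    [[-20, 5.5, -0.6], [0, 0, 0]],
    [[-24, 6.7, -0.6], [0, 0, 0]],
    [[-28, 7.9, -0.6], [0, 0, 0]],
    [[-32, 9.2, -0.6], [0, 0, 0]],
    [[-35.5, 10.3, -0.6], [0, 0, 0]],
    [[-38, 11, -0.6], [0, 0, 0]]
  ]
}}

```text
time: 6.7
tcp_pos: [0.4772, 0.1604, 0.159]
tcp_rot: [-0.699, -0.103, 0.701, -0.1]
ft_force: [3.2, 4.7, -12.9]
gripper_width: 0.0135
```

```bash
python3 look.py pics/t3.png
```

```text
theta(q=0.0085)=0.1620  theta(q=0.0080)=0.1634  t=6.75 F= [  2.6   5.  -12.8] w=0.0131 px [271.99 218.26] 1115 tray y from stop 0.2192
```

View pics/t3.png

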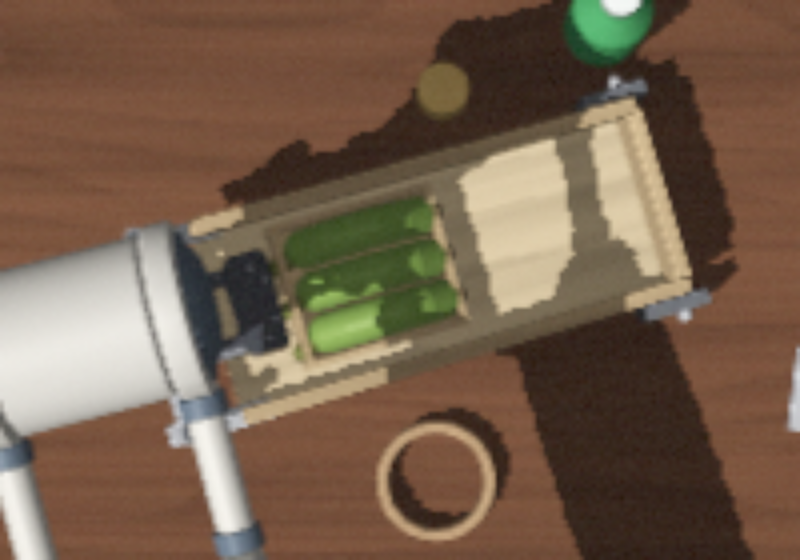

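The top view shows the tray still in place: bananas around crop (290–455, 200–350), tape and weight untouched. Continuing to about 0.185, then small steps.

>>> {"op": "jog_arm", "data": {
  "deltas": [
    [[-3, 1, 0], [0, 0, 0]],
    [[-6, 2, 0], [0, 0, 0]],
    [[-9, 3, 0], [0, 0, 0]],
    [[-9, 3, 0], [0, 0, 0]]
  ]
}}

```text
time: 7.25
tcp_pos: [0.4778, 0.1581, 0.166]
tcp_rot: [-0.698, -0.104, 0.701, -0.1]
ft_force: [6.5, 5.4, -12.0]
gripper_width: 0.0135
```

```bash
python3 look.py
```

```text
theta(q=0.0086)=0.1801  theta(q=0.0080)=0.1815  t=7.30 F= [  5.7   5.9 -12.8] w=0.0131 px [272.46 218.16] 1122 tray y from stop 0.2196
```

>>> {"op": "jog_arm", "data": {
  "deltas": [
    [[-2.5, 0.8, 0], [0, 0, 0]],
    [[-4.8, 1.5, 0], [0, 0, 0]],
    [[-4.8, 1.5, 0], [0, 0, 0]]
  ]
}}

```text
time: 7.68
tcp_pos: [0.478, 0.1573, 0.1683]
tcp_rot: [-0.697, -0.105, 0.702, -0.1]
ft_force: [6.1, 4.2, -13.1]
gripper_width: 0.013
```

```bash
python3 look.py
```

```text
theta(q=0.0087)=0.1860  theta(q=0.0080)=0.1877  t=7.72 F= [  6.3   6.3 -13. ] w=0.0133 px [272.68 218.06] 1124 tray y from stop 0.2195
```

>>> {"op": "jog_arm", "data": {
  "deltas": [
    [[-2.5, 0.8, 0], [0, 0, 0]],
    [[-5.2, 1.6, 0], [0, 0, 0]],
    [[-5.2, 1.6, 0], [0, 0, 0]]
  ]
}}

```text
time: 8.1
tcp_pos: [0.4783, 0.1564, 0.1711]
tcp_rot: [-0.696, -0.105, 0.703, -0.099]
ft_force: [6.5, 5.5, -13.2]
gripper_width: 0.0135
```

```bash
python3 look.py
```

```text
theta(q=0.0087)=0.1935  theta(q=0.0080)=0.1954  t=8.15 F= [  5.8   5.1 -13.1] w=0.0132 px [272.86 217.93] 1124 tray y from stop 0.2197
```

>>> {"op": "jog_arm", "data": {
  "deltas": [
    [[-2.5, 0.8, 0], [0, 0, 0]],
    [[-5.2, 1.6, 0], [0, 0, 0]],
    [[-5.2, 1.6, 0], [0, 0, 0]]
  ]
}}

```text
time: 8.52
tcp_pos: [0.4786, 0.1554, 0.1738]
tcp_rot: [-0.695, -0.106, 0.704, -0.099]
ft_force: [5.6, 4.9, -13.3]
gripper_width: 0.0131
```

```bash
python3 look.py
```

```text
theta(q=0.0088)=0.2009  theta(q=0.0080)=0.2029  t=8.57 F= [  5.6   4.7 -13.2] w=0.0134 px [273.05 217.81] 1126 tray y from stop 0.2199
```

>>> {"op": "jog_arm", "data": {
  "deltas": [
    [[-2.5, 0.8, 0], [0, 0, 0]],
    [[-5.2, 1.6, 0], [0, 0, 0]],
    [[-5.2, 1.6, 0], [0, 0, 0]]
  ]
}}

```text
time: 8.95
tcp_pos: [0.4788, 0.1544, 0.1765]
tcp_rot: [-0.694, -0.106, 0.705, -0.099]
ft_force: [5.4, 4.4, -13.2]
gripper_width: 0.0133
```

```bash
python3 look.py
```

```text
theta(q=0.0083)=0.2093  theta(q=0.0080)=0.2102  t=9.00 F= [  5.6   4.7 -12.5] w=0.0134 px [273.36 217.73] 1129 tray y from stop 0.2199
```

>>> {"op": "jog_arm", "data": {
  "deltas": [
    [[-2.5, 0.8, 0], [0, 0.2, 0.1]],
    [[-5.2, 1.6, 0], [0, 0.3, 0.15]],
    [[-5.2, 1.6, 0], [0, 0.3, 0.15]]
  ]
}}

```text
time: 9.38
tcp_pos: [0.4791, 0.1535, 0.1792]
tcp_rot: [-0.695, -0.106, 0.704, -0.099]
ft_force: [7.3, 4.6, -13.8]
gripper_width: 0.013
```

```bash
python3 look.py
```

```text
theta(q=0.0088)=0.2157  theta(q=0.0080)=0.2178  t=9.43 F= [  5.1   4.1 -13.2] w=0.0133 px [273.55 217.69] 1136 tray y from stop 0.2200
```

>>> {"op": "jog_arm", "data": {
  "deltas": [
    [[-2.5, 0.8, 0], [0, 0.2, 0.1]],
    [[-5.2, 1.7, 0], [0, 0.3, 0.15]],
    [[-5.2, 1.7, 0], [0, 0.3, 0.15]]
  ]
}}

```text
time: 9.8
tcp_pos: [0.4795, 0.1524, 0.182]
tcp_rot: [-0.697, -0.106, 0.703, -0.099]
ft_force: [4.7, 5.6, -13.2]
gripper_width: 0.0137
```

```bash
python3 look.py
```

```text
theta(q=0.0084)=0.2243  theta(q=0.0080)=0.2253  t=9.85 F= [  5.9   4.3 -12.5] w=0.0132 px [273.8  217.65] 1129 tray y from stop 0.2203
```

>>> {"op": "jog_arm", "data": {
  "deltas": [
    [[-2.5, 0.8, 0], [0, 0.1, 0.1]],
    [[-5.2, 1.7, 0], [0, 0.2, 0.1]],
    [[-5.2, 1.7, 0], [0, 0.2, 0.1]]
  ]
}}

```text
time: 10.22
tcp_pos: [0.4798, 0.1514, 0.1847]
tcp_rot: [-0.697, -0.106, 0.702, -0.1]
ft_force: [5.5, 5.6, -12.6]
gripper_width: 0.0136
```

```bash
python3 look.py
```

```text
theta(q=0.0082)=0.2324  theta(q=0.0080)=0.2329  t=10.28 F= [  5.3   5.4 -12.3] w=0.0133 px [274.07 217.51] 1134 tray y from stop 0.2204
```

>>> {"op": "jog_arm", "data": {
  "deltas": [
    [[-2.5, 0.8, 0], [0, 0.1, 0.1]],
    [[-5.2, 1.7, 0], [0, 0.2, 0.1]],
    [[-5.2, 1.7, 0], [0, 0.2, 0.1]]
  ]
}}

```text
time: 10.65
tcp_pos: [0.4801, 0.1503, 0.1873]
tcp_rot: [-0.697, -0.107, 0.702, -0.1]
ft_force: [5.6, 5.3, -13.2]
gripper_width: 0.0133
```

```bash
python3 look.py
```

```text
theta(q=0.0090)=0.2379  theta(q=0.0080)=0.2404  t=10.70 F= [  7.    4.8 -13.5] w=0.0130 px [274.22 217.45] 1139 tray y from stop 0.2206
```

>>> {"op": "jog_arm", "data": {
  "deltas": [
    [[-2.5, 0.8, 0], [0, 0.1, 0.1]],
    [[-5.2, 1.7, 0], [0, 0.2, 0.1]],
    [[-5.2, 1.7, 0], [0, 0.2, 0.1]]
  ]
}}

```text
time: 11.08
tcp_pos: [0.4805, 0.1493, 0.19]
tcp_rot: [-0.698, -0.107, 0.701, -0.1]
ft_force: [4.0, 5.5, -13.0]
gripper_width: 0.013
```

```bash
python3 look.py
```

```text
theta(q=0.0094)=0.2443  theta(q=0.0080)=0.2478  t=11.12 F= [  5.8   5.4 -14.1] w=0.0133 px [274.41 217.37] 1138 tray y from stop 0.2207
```

>>> {"op": "jog_arm", "data": {
  "deltas": [
    [[-2.5, 0.8, 0], [0, 0.1, 0]],
    [[-5.2, 1.7, 0], [0, 0.1, 0.1]],
    [[-5.2, 1.7, 0], [0, 0.1, 0.1]]
  ]
}}

```text
time: 11.5
tcp_pos: [0.4808, 0.1482, 0.1926]
tcp_rot: [-0.697, -0.107, 0.702, -0.1]
ft_force: [5.1, 4.5, -13.5]
gripper_width: 0.0132
```

```bash
python3 look.py
```

```text
theta(q=0.0082)=0.2547  theta(q=0.0080)=0.2551  t=11.55 F= [  6.2   5.  -12.3] w=0.0129 px [274.73 217.27] 1139 tray y from stop 0.2210
```

>>> {"op": "jog_arm", "data": {
  "deltas": [
    [[-2.5, 0.8, 0], [0, 0.1, 0]],
    [[-5.2, 1.8, 0], [0, 0.1, 0.1]],
    [[-5.2, 1.8, 0], [0, 0.1, 0.1]]
  ]
}}

```text
time: 11.92
tcp_pos: [0.4811, 0.1471, 0.1952]
tcp_rot: [-0.697, -0.107, 0.702, -0.1]
ft_force: [5.5, 4.4, -12.5]
gripper_width: 0.0135
```

```bash
python3 look.py
```

```text
theta(q=0.0088)=0.2605  theta(q=0.0080)=0.2626  t=11.97 F= [  5.2   5.4 -13.3] w=0.0134 px [275.   217.13] 1142 tray y from stop 0.2209
```

>>> {"op": "jog_arm", "data": {
  "deltas": [
    [[-2.5, 0.8, 0], [0, 0.1, 0]],
    [[-5.2, 1.8, 0], [0, 0.1, 0.1]],
    [[-5.2, 1.8, 0], [0, 0.1, 0.1]]
  ]
}}

```text
time: 12.35
tcp_pos: [0.4814, 0.146, 0.1978]
tcp_rot: [-0.697, -0.107, 0.702, -0.101]
ft_force: [4.9, 5.3, -13.9]
gripper_width: 0.0129
```

```bash
python3 look.py
```

```text
theta(q=0.0087)=0.2681  theta(q=0.0080)=0.2698  t=12.40 F= [  5.7   4.7 -13. ] w=0.0130 px [275.18 217.01] 1145 tray y from stop 0.2212
```

>>> {"op": "jog_arm", "data": {
  "deltas": [
    [[-2.5, 0.8, 0], [0, 0.1, 0]],
    [[-5.2, 1.8, 0], [0, 0.1, 0.1]],
    [[-5.2, 1.8, 0], [0, 0.1, 0.1]]
  ]
}}

```text
time: 12.78
tcp_pos: [0.4818, 0.1449, 0.2004]
tcp_rot: [-0.696, -0.107, 0.702, -0.101]
ft_force: [5.2, 4.8, -13.1]
gripper_width: 0.0134
```

```bash
python3 look.py
```

```text
theta(q=0.0089)=0.2749  theta(q=0.0080)=0.2772  t=12.82 F= [  5.2   5.  -13.3] w=0.0130 px [275.34 216.97] 1142 tray y from stop 0.2216
```

>>> {"op": "jog_arm", "data": {
  "deltas": [
    [[-2.5, 0.9, 0], [0, 0.1, 0]],
    [[-5.2, 1.9, 0], [0, 0.1, 0.1]],
    [[-5.2, 1.9, 0], [0, 0.1, 0.1]]
  ]
}}

```text
time: 13.2
tcp_pos: [0.4821, 0.1437, 0.2029]
tcp_rot: [-0.696, -0.107, 0.703, -0.101]
ft_force: [6.3, 5.7, -13.1]
gripper_width: 0.0134
```

```bash
python3 look.py
```

```text
theta(q=0.0080)=0.2844  theta(q=0.0080)=0.2845  t=13.25 F= [  5.    4.5 -12.1] w=0.0133 px [275.63 216.93] 1144 tray y from stop 0.2220
```

>>> {"op": "jog_arm", "data": {
  "deltas": [
    [[-2.5, 0.9, 0], [0, 0.1, 0]],
    [[-5.2, 1.9, 0], [0, 0.1, 0.1]],
    [[-5.2, 1.9, 0], [0, 0.1, 0.1]]
  ]
}}

```text
time: 13.62
tcp_pos: [0.4825, 0.1425, 0.2055]
tcp_rot: [-0.696, -0.107, 0.703, -0.101]
ft_force: [5.2, 4.5, -12.5]
gripper_width: 0.0132
```

```bash
python3 look.py
```

```text
theta(q=0.0081)=0.2918  theta(q=0.0080)=0.2921  t=13.68 F= [  5.8   4.6 -12.1] w=0.0132 px [276.05 216.69] 1142 tray y from stop 0.2217
```

```bash
python3 look.py; python3 look.py; python3 look.py
```

```text
theta(q=0.0083)=0.2914  theta(q=0.0080)=0.2920  t=13.72 F= [  5.1   5.3 -12.4] w=0.0129 px [275.99 216.75] 1139 tray y from stop 0.2218
theta(q=0.0085)=0.2909  theta(q=0.0080)=0.2921  t=13.78 F= [  4.7   4.5 -12.7] w=0.0131 px [275.99 216.76] 1145 tray y from stop 0.2217
theta(q=0.0083)=0.2913  theta(q=0.0080)=0.2920  t=13.82 F= [  5.6   4.9 -12.4] w=0.0132 px [275.99 216.76] 1137 tray y from stop 0.2218
```

Still static, so I'll keep stepping.

>>> {"op": "jog_arm", "data": {
  "deltas": [
    [[-2.5, 0.9, 0], [0, 0.1, 0]],
    [[-5.2, 1.9, 0], [0, 0.1, 0.1]],
    [[-5.2, 1.9, 0], [0, 0.1, 0.1]]
  ]
}}

```text
time: 14.2
tcp_pos: [0.4828, 0.1414, 0.2081]
tcp_rot: [-0.695, -0.107, 0.703, -0.102]
ft_force: [5.0, 5.0, -13.5]
gripper_width: 0.0133
```

```bash
python3 look.py;python3 look.py
```

```text
theta(q=0.0085)=0.2982  theta(q=0.0080)=0.2994  t=14.25 F= [  5.4   5.6 -12.7] w=0.0137 px [276.21 216.69] 1145 tray y from stop 0.2220
theta(q=0.0086)=0.2977  theta(q=0.0080)=0.2993  t=14.30 F= [  4.6   5.7 -12.9] w=0.0131 px [276.17 216.68] 1144 tray y from stop 0.2221
```

>>> {"op": "jog_arm", "data": {
  "deltas": [
    [[-2.5, 0.9, 0], [0, 0.1, 0]],
    [[-5.2, 1.9, 0], [0, 0.1, 0.1]],
    [[-5.2, 1.9, 0], [0, 0.1, 0.1]]
  ]
}}

```text
time: 14.68
tcp_pos: [0.4832, 0.1402, 0.2106]
tcp_rot: [-0.695, -0.108, 0.704, -0.102]
ft_force: [4.8, 4.9, -13.5]
gripper_width: 0.0135
```

```bash
python3 look.py;python3 look.py
```

```text
theta(q=0.0095)=0.3026  theta(q=0.0080)=0.3064  t=14.72 F= [  5.4   4.9 -14.2] w=0.0132 px [276.5  216.61] 1146 tray y from stop 0.2218
theta(q=0.0089)=0.3041  theta(q=0.0080)=0.3064  t=14.78 F= [  4.9   4.3 -13.4] w=0.0131 px [276.47 216.62] 1149 tray y from stop 0.2221
```

>>> {"op": "jog_arm", "data": {
  "deltas": [
    [[-2.5, 0.9, 0], [0, 0.1, 0]],
    [[-5.2, 1.9, 0], [0, 0.1, 0.1]],
    [[-5.2, 1.9, 0], [0, 0.1, 0.1]]
  ]
}}

```text
time: 15.15
tcp_pos: [0.4835, 0.139, 0.2131]
tcp_rot: [-0.694, -0.108, 0.704, -0.102]
ft_force: [5.5, 4.9, -13.6]
gripper_width: 0.0132
```

```bash
python3 look.py;python3 look.py
```

```text
theta(q=0.0082)=0.3133  theta(q=0.0080)=0.3137  t=15.20 F= [  4.5   5.2 -12.3] w=0.0132 px [276.63 216.61] 1146 tray y from stop 0.2229
theta(q=0.0079)=0.3140  theta(q=0.0080)=0.3137  t=15.25 F= [  5.1   4.6 -11.8] w=0.0132 px [276.66 216.54] 1147 tray y from stop 0.2229
```

>>> {"op": "jog_arm", "data": {
  "deltas": [
    [[-2.5, 0.9, 0], [0, 0.1, 0.1]],
    [[-5.2, 2.0, 0], [0, 0.2, 0.15]],
    [[-5.2, 2.0, 0], [0, 0.2, 0.15]]
  ]
}}

```text
time: 15.62
tcp_pos: [0.4839, 0.1378, 0.2156]
tcp_rot: [-0.694, -0.108, 0.704, -0.102]
ft_force: [4.4, 5.0, -13.3]
gripper_width: 0.0131
```

```bash
python3 look.py;python3 look.py
```

```text
theta(q=0.0082)=0.3205  theta(q=0.0080)=0.3210  t=15.68 F= [  3.7   5.3 -12.3] w=0.0133 px [276.99 216.39] 1144 tray y from stop 0.2227
theta(q=0.0084)=0.3198  theta(q=0.0080)=0.3209  t=15.72 F= [  5.4   4.1 -12.6] w=0.0135 px [276.95 216.43] 1144 tray y from stop 0.2228
```

>>> {"op": "jog_arm", "data": {
  "deltas": [
    [[-2.5, 0.9, 0], [0, 0.1, 0.1]],
    [[-5.2, 2.0, 0], [0, 0.2, 0.15]],
    [[-5.2, 2.0, 0], [0, 0.2, 0.15]]
  ]
}}

```text
time: 16.1
tcp_pos: [0.4842, 0.1366, 0.218]
tcp_rot: [-0.695, -0.108, 0.704, -0.103]
ft_force: [3.9, 4.7, -12.8]
gripper_width: 0.0134
```

```bash
python3 look.py;python3 look.py
```

```text
theta(q=0.0087)=0.3262  theta(q=0.0080)=0.3281  t=16.15 F= [  4.5   5.4 -13.1] w=0.0131 px [277.21 216.3 ] 1151 tray y from stop 0.2228
theta(q=0.0088)=0.3258  theta(q=0.0080)=0.3279  t=16.20 F= [  3.7   4.7 -13.3] w=0.0132 px [277.18 216.27] 1146 tray y from stop 0.2228
```

>>> {"op": "jog_arm", "data": {
  "deltas": [
    [[-2.5, 0.9, 0], [0, 0.1, 0.1]],
    [[-5.2, 2.0, 0], [0, 0.2, 0.15]],
    [[-5.2, 2.0, 0], [0, 0.2, 0.15]]
  ]
}}

```text
time: 16.58
tcp_pos: [0.4846, 0.1353, 0.2205]
tcp_rot: [-0.695, -0.108, 0.704, -0.103]
ft_force: [4.9, 5.7, -12.9]
gripper_width: 0.0135
```

```bash
python3 look.py;python3 look.py
```

```text
theta(q=0.0094)=0.3317  theta(q=0.0080)=0.3352  t=16.62 F= [  5.3   6.1 -14.1] w=0.0136 px [277.34 216.18] 1156 tray y from stop 0.2232
theta(q=0.0084)=0.3340  theta(q=0.0080)=0.3352  t=16.68 F= [  5.9   5.3 -12.7] w=0.0133 px [277.29 216.21] 1153 tray y from stop 0.2237
```

>>> {"op": "jog_arm", "data": {
  "deltas": [
    [[-2.5, 0.9, 0], [0, 0.1, 0.1]],
    [[-5.2, 2.0, 0], [0, 0.2, 0.15]],
    [[-5.2, 2.0, 0], [0, 0.2, 0.15]]
  ]
}}

```text
time: 17.05
tcp_pos: [0.485, 0.1341, 0.2229]
tcp_rot: [-0.695, -0.108, 0.703, -0.104]
ft_force: [4.4, 5.0, -13.5]
gripper_width: 0.0133
```

```bash
python3 look.py;python3 look.py
```

```text
theta(q=0.0091)=0.3395  theta(q=0.0080)=0.3422  t=17.10 F= [  5.8   5.4 -13.6] w=0.0138 px [277.67 216.05] 1146 tray y from stop 0.2233
theta(q=0.0089)=0.3397  theta(q=0.0080)=0.3421  t=17.15 F= [  5.2   4.8 -13.4] w=0.0135 px [277.69 216.07] 1144 tray y from stop 0.2233
```

>>> {"op": "jog_arm", "data": {
  "deltas": [
    [[-2.5, 0.9, 0], [0, 0.1, 0.1]],
    [[-5.2, 2.0, 0], [0, 0.2, 0.15]],
    [[-5.2, 2.0, 0], [0, 0.2, 0.15]]
  ]
}}

```text
time: 17.52
tcp_pos: [0.4853, 0.1329, 0.2253]
tcp_rot: [-0.695, -0.108, 0.703, -0.104]
ft_force: [4.8, 6.2, -13.1]
gripper_width: 0.0134
```

```bash
python3 look.py;python3 look.py
```

```text
theta(q=0.0090)=0.3468  theta(q=0.0080)=0.3493  t=17.57 F= [  5.    5.3 -13.5] w=0.0135 px [277.95 215.99] 1147 tray y from stop 0.2235
theta(q=0.0086)=0.3476  theta(q=0.0080)=0.3492  t=17.62 F= [  4.8   5.  -12.9] w=0.0133 px [277.96 215.99] 1149 tray y from stop 0.2236
```

>>> {"op": "jog_arm", "data": {
  "deltas": [
    [[-2.5, 0.9, 0], [0, 0.1, 0]],
    [[-5.2, 2.0, 0], [0, 0.1, 0.1]],
    [[-5.2, 2.0, 0], [0, 0.1, 0.1]]
  ]
}}

```text
time: 18.0
tcp_pos: [0.4857, 0.1316, 0.2276]
tcp_rot: [-0.694, -0.108, 0.704, -0.104]
ft_force: [3.8, 4.1, -13.3]
gripper_width: 0.0132
```

```bash
python3 look.py;python3 look.py pics/t4.png
```

```text
theta(q=0.0086)=0.3546  theta(q=0.0080)=0.3562  t=18.05 F= [  4.8   4.8 -12.9] w=0.0130 px [278.25 215.83] 1140 tray y from stop 0.2237
theta(q=0.0093)=0.3527  theta(q=0.0080)=0.3561  t=18.10 F= [  4.2   5.7 -14. ] w=0.0133 px [278.2  215.87] 1148 tray y from stop 0.2236
```

View pics/t4.png

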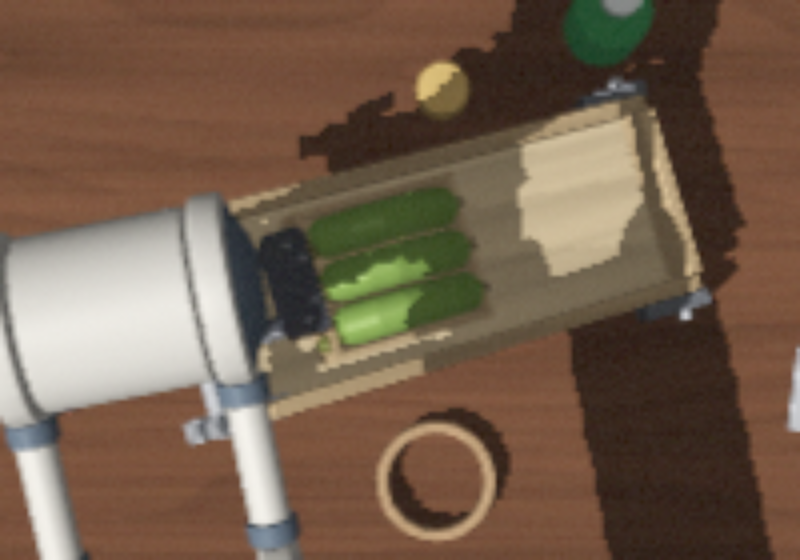

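The tray is still up the bed, with the bananas' lower ends at crop (460–487, 200–290). The gripper is well above it and the bystanders are unmoved. The slip angle must be close.

>>> {"op": "jog_arm", "data": {
  "deltas": [
    [[-2.5, 0.9, 0], [0, 0.1, 0.1]],
    [[-5.0, 2.0, 0], [0, 0.2, 0.1]],
    [[-5.0, 2.0, 0], [0, 0.2, 0.1]]
  ]
}}

```text
time: 18.48
tcp_pos: [0.4861, 0.1304, 0.2299]
tcp_rot: [-0.694, -0.108, 0.704, -0.104]
ft_force: [5.3, 4.9, -12.8]
gripper_width: 0.0133
```

```bash
python3 look.py;python3 look.py
```

```text
theta(q=0.0083)=0.3620  theta(q=0.0080)=0.3629  t=18.52 F= [  4.5   4.7 -12.5] w=0.0138 px [278.84 215.74] 1149 tray y from stop 0.2231
theta(q=0.0079)=0.3629  theta(q=0.0080)=0.3628  t=18.57 F= [  5.3   5.2 -11.9] w=0.0131 px [278.96 215.66] 1142 tray y from stop 0.2229
```

```bash
for i in 1 2 3 4; do python3 look.py|cut -c22-; done
```

```text
0  theta(q=0.0080)=0.3627  t=18.62 F= [  4.    4.8 -12.4] w=0.0134 px [279.16 215.62] 1148 tray y from stop 0.2221
7  theta(q=0.0080)=0.3627  t=18.68 F= [  4.7   4.8 -12.6] w=0.0134 px [279.49 215.52] 1147 tray y from stop 0.2211
4  theta(q=0.0080)=0.3628  t=18.73 F= [  5.    4.5 -13.4] w=0.0131 px [279.78 215.52] 1133 tray y from stop 0.2201
8  theta(q=0.0080)=0.3627  t=18.77 F= [  3.6   4.8 -12. ] w=0.0133 px [280.01 215.38] 1137 tray y from stop 0.2197
```

It's sliding. I'll hold still using camera reads, which keep the last target.

```bash
for i in 1 2 3 4 5 6 7; do python3 -c "
from cell import imaging
for k in range(4): imaging.get_image('top')"; python3 look.py|cut -c22-; done
```

```text
9  theta(q=0.0080)=0.3628  t=19.02 F= [  4.4   4.  -13.7] w=0.0133 px [282.15 214.71] 1140 tray y from stop 0.2127
8  theta(q=0.0080)=0.3627  t=19.27 F= [  4.9   5.2 -13.7] w=0.0129 px [285.23 213.89] 1132 tray y from stop 0.2034
9  theta(q=0.0080)=0.3628  t=19.52 F= [  3.9   4.7 -13.1] w=0.0134 px [289.17 212.76] 1111 tray y from stop 0.1915
9  theta(q=0.0080)=0.3628  t=19.77 F= [  4.9   4.9 -12.5] w=0.0132 px [294.1  211.37] 1089 tray y from stop 0.1764
3  theta(q=0.0080)=0.3628  t=20.02 F= [  4.5   4.7 -12.9] w=0.0134 px [299.84 209.7 ] 1080 tray y from stop 0.1583
3  theta(q=0.0080)=0.3629  t=20.27 F= [  3.4   4.6 -11.8] w=0.0134 px [306.59 207.82] 1062 tray y from stop 0.1373
7  theta(q=0.0080)=0.3631  t=20.52 F= [  4.8   4.3 -11.7] w=0.0129 px [314.35 205.74] 1044 tray y from stop 0.1126
```

```bash
for i in 1 2 3 4 5; do python3 -c "
from cell import imaging
for k in range(4): imaging.get_image('top')"; python3 look.py pics/t5.png|cut -c22-; done
```

```text
2  theta(q=0.0080)=0.3633  t=20.77 F= [  4.7   3.4 -12.1] w=0.0129 px [322.91 203.19] 1036 tray y from stop 0.0846
3  theta(q=0.0080)=0.3635  t=21.02 F= [  4.4   5.4 -12.1] w=0.0131 px [327.16 202.1 ] 1031 tray y from stop 0.0707
1  theta(q=0.0080)=0.3635  t=21.27 F= [  4.8   4.1 -11.7] w=0.0130 px [327.06 202.08] 1031 tray y from stop 0.0711
4  theta(q=0.0080)=0.3636  t=21.52 F= [  4.8   4.7 -11.5] w=0.0134 px [327.12 202.07] 1029 tray y from stop 0.0710
3  theta(q=0.0080)=0.3635  t=21.77 F= [  4.6   4.9 -12.1] w=0.0134 px [327.06 202.05] 1031 tray y from stop 0.0710
```

View pics/t5.png

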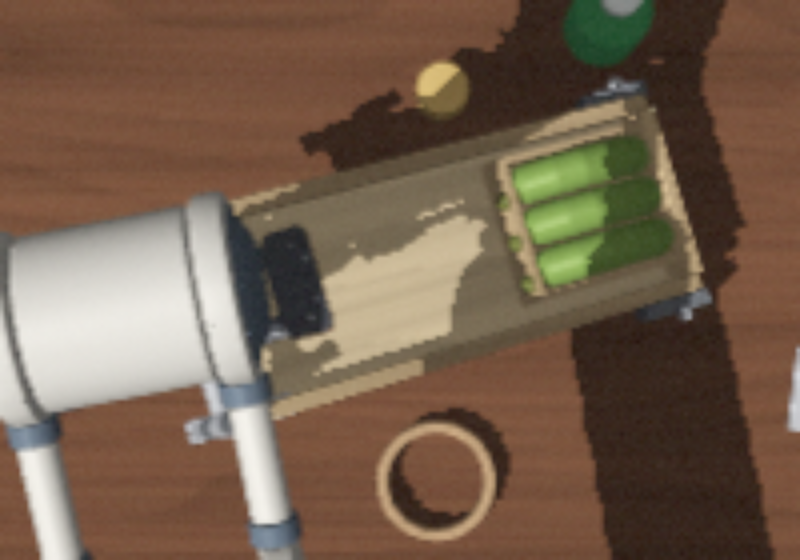

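The tray is at rest against the stop (steady at px 327,202). It took about 2.3 s at roughly 0.1 m/s. Now I'll lower the chute.

>>> {"op": "jog_arm", "data": {
  "deltas": [
    [[4, -1.5, 0], [0, 0, 0]],
    [[10, -3.8, 0], [0, 0, 0]],
    [[16, -7, 0], [0, 0, 0]],
    [[21.5, -9.8, 0], [0, 0, 0]],
    [[26.7, -12.3, 0], [0, 0, 0]],
    [[31.8, -14.7, 0], [0, 0, 0]],
    [[37, -17.1, 0], [0, 0, 0]],
    [[42.3, -19.5, 0], [0, 0, 0]],
    [[46, -21, 0], [0, 0, 0]],
    [[49.5, -22.4, 0], [0, 0, 0]]
  ]
}}

```text
time: 23.02
tcp_pos: [0.48, 0.1508, 0.1825]
tcp_rot: [-0.696, -0.107, 0.702, -0.105]
ft_force: [5.4, -4.3, 4.5]
gripper_width: 0.0133
```

```bash
python3 look.py; python3 -c "
from h import *
s=env.read_state();print(R.from_quat(s['tcp_rot']).as_matrix().round(3))"
```

```text
theta(q=-0.0020)=0.2529  theta(q=0.0080)=0.2272  t=23.07 F= [ 6.4 -3.   3. ] w=0.0133 px [324.87 202.9 ] 1041 tray y from stop 0.0675
[[-0.009  0.296 -0.955]
 [ 0.001 -0.955 -0.296]
 [-1.    -0.004  0.008]]
```

>>> {"op": "jog_arm", "data": {
  "deltas": [
    [[7, -2.9, 0], [0, 0, 0]],
    [[12.8, -4.9, 0], [0, 0, 0]],
    [[18, -6.9, 0], [0, 0, 0]],
    [[23.6, -8.7, 0], [0, 0, 0]],
    [[29, -10.5, 0], [0, 0, 0]],
    [[34.6, -12.3, 0], [0, 0, 0]],
    [[40, -13.9, 0], [0, 0, 0]],
    [[45.6, -15.5, 0], [0, 0, 0]],
    [[51, -16.9, 0], [0, 0, 0]],
    [[56.5, -18.3, 0], [0, 0, 0]]
  ]
}}

```text
time: 24.32
tcp_pos: [0.4749, 0.1681, 0.1256]
tcp_rot: [-0.697, -0.106, 0.702, -0.105]
ft_force: [5.3, -5.5, 4.0]
gripper_width: 0.0132
```

```bash
python3 look.py
```

```text
theta(q=-0.0022)=0.0974  theta(q=0.0080)=0.0713  t=24.38 F= [ 7.5 -3.3  3.2] w=0.0133 px [322.18 203.81] 1075 tray y from stop 0.0628
```

>>> {"op": "jog_arm", "data": {
  "deltas": [
    [[6, -1.4, 0], [0, 0, 0]],
    [[12, -2.6, 0], [0, 0, 0]],
    [[18, -3.7, 0], [0, 0, 0]],
    [[24, -4.8, 0], [0, 0, 0]],
    [[29, -5.6, 0], [0, 0, 0]],
    [[34, -6.3, 0], [0, 0, 0]],
    [[38, -6.8, 0], [0, 0, 0]],
    [[41, -6.9, 0], [0, 0, 0]],
    [[43, -6.9, 0], [0, 0, 0]],
    [[43, -6.9, 0], [0, 0, 0]]
  ]
}}

```text
time: 25.62
tcp_pos: [0.4731, 0.1746, 0.0834]
tcp_rot: [-0.697, -0.106, 0.701, -0.105]
ft_force: [1.0, -6.0, 13.4]
gripper_width: 0.0128
```

```bash
python3 look.py
```

```text
theta(q=-0.0080)=0.0037  theta(q=0.0080)=-0.0377  t=25.68 F= [ 1.  -5.7 12.1] w=0.0134 px [320.69 204.35] 1064 tray y from stop 0.0606
```

>>> {"op": "jog_arm", "data": {
  "deltas": [
    [[2, 0, 0], [0, 0, 0]],
    [[4, 0, 0], [0, 0, 0]],
    [[4, 0, 0], [0, 0, 0]],
    [[4, 0, 0], [0, 0, 0]]
  ]
}}

```text
time: 26.18
tcp_pos: [0.4732, 0.1746, 0.0816]
tcp_rot: [-0.698, -0.106, 0.7, -0.105]
ft_force: [-1.9, -4.4, 15.3]
gripper_width: 0.0132
```

```bash
python3 look.py
```

```text
theta(q=-0.0102)=0.0044  theta(q=0.0080)=-0.0426  t=26.23 F= [-2.4 -5.5 15.4] w=0.0131 px [320.64 204.32] 1071 tray y from stop 0.0607
```

The extra 1.8 mm added 2.7 N, which is the bare spring rate, so the chute is on its hard stop. I'll ease off the push and then release.

>>> {"op": "jog_arm", "data": {
  "deltas": [
    [[-3, 0, 0], [0, 0, 0]],
    [[-6, 0, 0], [0, 0, 0]],
    [[-8, 0, 0], [0, 0, 0]],
    [[-8, 0, 0], [0, 0, 0]]
  ]
}}

```text
time: 26.72
tcp_pos: [0.473, 0.1746, 0.0892]
tcp_rot: [-0.698, -0.106, 0.701, -0.105]
ft_force: [3.0, -4.1, 4.1]
gripper_width: 0.0132
```

>>> {"op": "jog_arm", "data": {
  "deltas": [
    [[0, 0, 0], [0, 0, 0]],
    [[0, 0, 0], [0, 0, 0]],
    [[0, 0, 0], [0, 0, 0]],
    [[0, 0, 0], [0, 0, 0]]
  ],
  "jaw": 44
}}

```text
time: 27.22
tcp_pos: [0.4727, 0.1748, 0.0888]
tcp_rot: [-0.697, -0.106, 0.701, -0.105]
ft_force: [0.3, 0.3, 0.8]
gripper_width: 0.0437
```

>>> {"op": "jog_arm", "data": {
  "deltas": [
    [[-10, 0, 0], [0, 0, 0]],
    [[-25, 0, 0], [0, 0, 0]],
    [[-50, 0, 0], [0, 0, 0]],
    [[-80, 0, 0], [0, 0, 0]],
    [[-110, 0, 0], [0, 0, 0]],
    [[-130, -20, 0], [0, 0, 0]],
    [[-140, -60, 0], [0, 0, 0]],
    [[-140, -100, 0], [0, 0, 0]],
    [[-140, -120, 0], [0, 0, 0]],
    [[-140, -120, 0], [0, 0, 0]]
  ]
}}

```text
time: 28.48
tcp_pos: [0.4377, 0.2904, 0.2302]
tcp_rot: [-0.698, -0.107, 0.7, -0.106]
ft_force: [0.5, 0.1, -0.0]
gripper_width: 0.0439
```

```bash
python3 look.py pics/t6.png | cut -c50-; python3 - <<'E'
from h import *
import cv2
d=imaging.get_image("scene"); cv2.imwrite("pics/s6.png",cv2.resize(d["image"][130:280,180:420,::-1],None,fx=3,fy=3))
E
```

```text
=28.52 F= [ 0.2  0.5 -0.1] w=0.0441 px [320.53 204.29] 1077 tray y from stop 0.0789
```

View pics/t6.png

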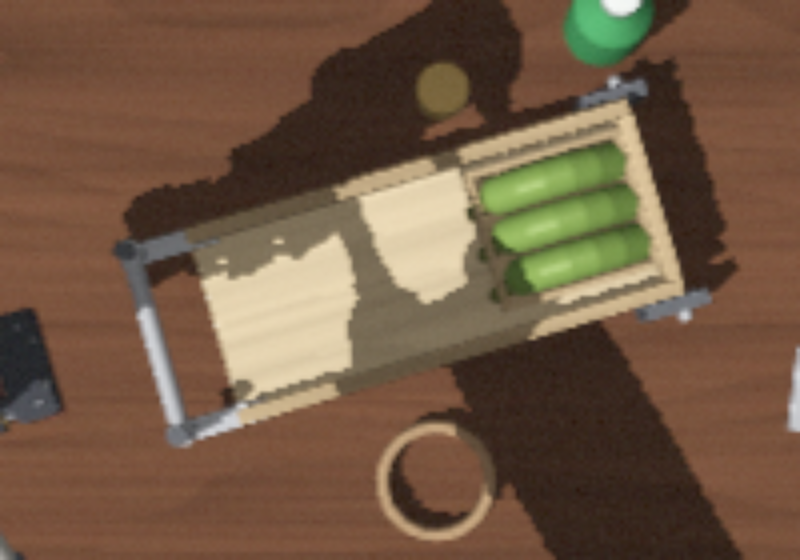

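View pics/s6.png

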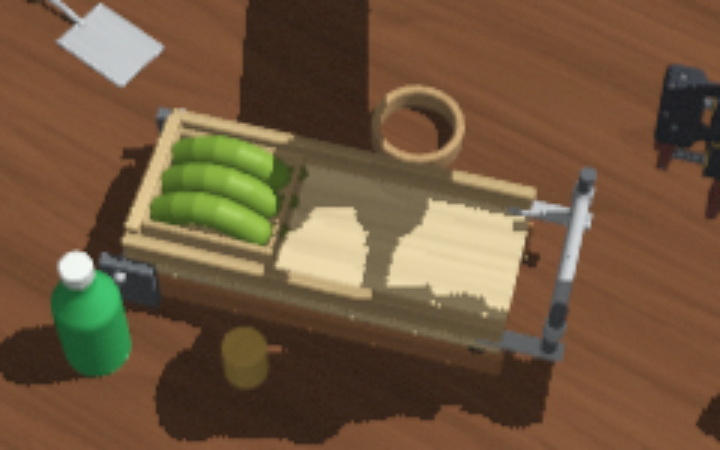

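Top view: the tray is against the stop at crop (480–660, 140–310), the bar is at (127,248)–(180,435) as at the start, and the tape, weight and spray haven't moved. Scene view agrees: the chute is down and the gripper is clear. Force against travel showed a constant 1.8 mm offset (the bar probably slid a little in the fingers), so I'll check the seat by comparing images with the start.

```bash
python3 - <<'E'
import cv2,numpy as np
from h import *
def cmp(n,boxes):
    a=cv2.imread(f"pics/{n}0.png"); b=imaging.get_image(n)["image"][:,:,::-1].copy()
    for x,y,w,h in boxes:
        A,B=[cv2.cvtColor(i[y:y+h,x:x+w],cv2.COLOR_BGR2GRAY).astype(np.float32) for i in(a,b)]
        W=np.eye(2,3,dtype=np.float32)
        try: c,W=cv2.findTransformECC(A,B,W,cv2.MOTION_TRANSLATION); print(n,(x,y),round(c,3),W[:,2].round(2))
        except cv2.error as e: print(n,(x,y),"fail")
d=imaging.get_image("scene"); b=np.array([.530,.19,.1]); print("px for +1.8mm",proj(d,b+[0,0,.0018])-proj(d,b))
cmp("scene",[(350,230,26,24),(362,182,24,24),(345,190,40,65),(222,165,30,30)])
cmp("top",[(205,205,24,20),(215,245,25,20),(205,205,30,60),(330,170,25,20)])
E
```

```text
px for +1.8mm [ 0.09798554 -0.33663847]
scene (350, 230) fail
scene (362, 182) 1.0 [-0.01 -0.02]
scene (345, 190) 0.897 [ 0.18 -0.5 ]
scene (222, 165) 0.528 [ 0.02 -1.19]
top (205, 205) 0.448 [-0.52 -0.46]
top (215, 245) 1.0 [ 0. -0.]
top (205, 205) 0.617 [0.43 1.32]
top (330, 170) 0.915 [ 0.25 -0.73]
```

Where the lighting is unchanged (correlation 1.0), the bar end shifted 0.02 px or less, where 1.8 mm would show as 0.34 px. The chute is home, so I'm handing in.

```bash
python3 -c "
from cell import env
print(env.read_state()['ft_force'].round(1)); print(env.hand_in())"
```

```text
[-0.6  0.7 -0.6]
the job is handed in; nothing more can be done
None
```

The job is done and handed in at about 29 s, inside the 58 s limit.

- **Lift and slide:** I pinched the crossbar and raised the chute in steps of about 0.007 rad until the tray began to slide, at a measured 0.36 rad. I held there while it glided to the end stop in about 2.3 s, at roughly 0.1 m/s. The measured angle is slightly above the stated 0.2–0.35 range, which I put down to calibration.
- **Lower and release:** I lowered the chute, pressed it home with about 15 N, eased off, let go and backed away. The force readings showed at most about 14 N vertical pull on the bar and 15.4 N push.

**Last checks:**
- **Tray:** It rests against the stop.
- **Chute:** It is home. In the two bar-end image patches where the lighting had not changed, the bar is within 0.02 px of where it started. The other patches were spoiled by changed shadows and gave no usable result.
- **Bystanders:** The tape, weight and spray are where they were. I did not recheck the other bystanders, but the arm only passed well above the table.
- **Gripper:** It is clear of everything, with no force on it.

**One disagreement:** The force against bar height was off by a constant 1.8 mm while pressing. The bar most likely slid a little in the fingers. The force rose at the bare spring rate, and together with the image comparison this shows the chute was on its stop.

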